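# Wedge up the rocking stirrer

### The job

The magnetic stirrer rocks because its front left screw foot has seized short and hangs clear of the bench. Push the wooden wedge along the bench, thin end first, under that foot until it just fills the gap, then press down on the housing's top above that foot to check that the corner no longer dips. Only push and press with the fingers: lift nothing, do not shove the stirrer along the bench, and leave the other things where they are.

Things in the scene. Friction and masses are not known exactly. Their poses are not given: they have to be found in the camera images.
- stirrer: Magnetic stirrer, loose, 2.2 kg: white housing 200 mm deep (own x, front to back), 160 wide (own y, to its left), underside 18 mm, flat top 60 mm above the bench; a square plate behind x = -46 mm rises to 70 mm; two knobs stand 16 mm out of the front. Origin on the bench under its middle. Stands level on 18 mm wide feet at (-78,-60), (78,60), (78,-60) mm; 3 N on the front left corner rocks it.
- stirrer_foot (a joint): How short the seized front left foot is: height in m of its flat underside above the bench while the stirrer is level, 0.0045 to 0.0085; it is fixed there. The wedge's height under the outer rim of the foot has to match this.
- short_foot (a point): Centre of the flat underside of the short front left foot pad, a rubber disc of 18 mm diameter and 8 mm height. Its centre is 20 mm in from the left side and 22 mm in from the front face of the housing.
- press_spot (a point): Point on the flat top of the housing, 60 mm above the bench, straight above the short foot: press here. The flat strip in front of the plate is 54 mm deep.
- wedge: Wooden wedge lying loose and flat to the left of the stirrer, 35 g: 110 mm long (own x), 40 wide; 13 mm thick at the butt (x = -55 mm), tapering evenly to 2 mm at the thin tip (x = +55 mm): 1 mm of height per 10 mm of length. Origin at the middle of its underside, z up; balances at x = -16 mm. It starts with its thin end roughly towards the short foot and at least 20 mm clear of the housing.
- wedge_tip (a point): Middle of the thin end of the wedge, on its underside.
- wedge_butt (a point): Middle of the thick end (butt) of the wedge, on its underside. The butt face is 40 mm wide and 13 mm high.
- beaker: Bystander: glass beaker, 52 mm wide, 68 mm high, part filled; origin under its middle.
- timer: Bystander: white bench timer standing up, 68 mm wide, 65 mm high; origin under its middle.
- label_roll: Bystander: white roll of labels, 67 x 60 x 40 mm; origin under its middle.
- marker: Bystander: marker pen lying down, 138 mm long (own y), 17 mm thick; origin under its middle.
- spatula: Bystander: steel spatula lying down, 219 mm long (own y), 11 mm thick; origin under its middle.
- weigh_boats: Bystander: stack of white weighing boats, 63 x 63 x 28 mm; origin under its middle.
- dropper_bottle: Bystander: small amber bottle with a dropper top, 36 mm wide, 101 mm high; origin under its middle.
Not all that is in view belongs to the job. Of the things shaped like the wedge, the wooden one is meant.

How it is judged (in metres and radians):
On the way, in this order (a step that is already met when the one before it is completed fails the run):
1. the thin end of the wedge is pushed in under the short foot (the foot's centre at least 8 mm behind the tip and within 14 mm of the wedge's centre line) (x of short_foot in the frame of wedge between -0.04 and 0.047 m and y of short_foot in the frame of wedge between -0.014 and 0.014 m), for 0.1 s.
2. the fingers press the stirrer down with more than 5 N, the wedge carries more than 2.5 N of it, and the stirrer stays level within 0.012 rad (contact force between the fingers and stirrer above 5 N and contact force between wedge and stirrer above 2.5 N and angle between stirrer's own z axis and vertical below 0.012 rad), for 0.2 s.
At the end, for the whole second after the job is handed in: The wedge lies flat under the short foot (within 14 mm of its centre line), in to within 1.7 mm of filling the gap (tip 9, 19, 29 or 39 mm past the foot's centre for a foot up to 5.5, 6.5, 7.5 or 8.5 mm short); the stirrer is level within 0.012 rad; both are at rest (((value of joint stirrer_foot below 0.0055 m and x of short_foot in the frame of wedge below 0.046 m) or (value of joint stirrer_foot between 0.0055 and 0.0065 m and x of short_foot in the frame of wedge below 0.036 m) or (value of joint stirrer_foot between 0.0065 and 0.0075 m and x of short_foot in the frame of wedge below 0.026 m) or (value of joint stirrer_foot above 0.0075 m and x of short_foot in the frame of wedge below 0.016 m)) and x of short_foot in the frame of wedge above -0.04 m and y of short_foot in the frame of wedge between -0.014 and 0.014 m and angle between stirrer's own z axis and vertical below 0.012 rad and angle between wedge's own z axis and vertical below 0.03 rad and height (world z) of wedge below 0.003 m and linear speed of each of wedge, stirrer below 0.01 m/s); the robot touches nothing.
It fails at once if the wedge is lifted off the bench (10 mm) or tipped (height (world z) of wedge above 0.01 m or angle between wedge's own z axis and vertical above 0.35 rad).
It fails at once if the stirrer is lifted, tipped or shoved more than 20 mm (distance of stirrer from where it was at the start of the episode above 0.02 m or height (world z) of stirrer above 0.012 m or angle between stirrer's own z axis and vertical above 0.15 rad).
It fails at once if a bystander is moved more than 30 mm (distance of any of beaker, timer, label_roll, marker, spatula, weigh_boats, dropper_bottle from where it was at the start of the episode above 0.03 m).
It also fails if it takes over 58 s, if anything falls off the work surface, if the arm or the gripper's body presses on something with over 40 N, if the wrist force passes 120 N, or if a joint passes its speed limit or range.

### The arm

A 6-joint arm with a two-finger parallel gripper is mounted at the origin on a cart in front of the work surface, level with it; the furniture and walls round the work are solid. World frame = base frame: x ahead of the robot, y to its left, z up, the work surface at z = 0. Lengths are in mm, angles in rad, forces in N, time in s.
With the tool pointing down it reaches from about 300 to 775 mm from the base axis. Payload 14.6 kg.
Tool frame: the origin (TCP) lies on the centre line of the jaws, within the pads' length; the fingertips stand 8 mm ahead of it and the grasp point (between the pads) lies 11 mm behind it; z points along the fingers, y is the direction in which the jaws open and shut (so a half turn about z gives the same grasp; the last joint's range is limited). The gripper opens to 94 mm and grips with 3 to 60 N. Pads are 16 mm wide; open, the fingers measure 119 mm over their backs; the gripper's body (75 mm by 177 mm) begins 78 mm behind the grasp point.
Start: joints at [1.277, 0.3, 1.521, -0, 1.321, -0.067], TCP at [123.671, 535.905, 213.446] pointing down, gripper open.
Joint ranges: [-3.03, 3.03], [-0.79, 2.21], [0.23, 2.52], [-1.04, 4.18], [0, 3.07], [-2.55, 2.55]. Speed limits (rad/s): [2.22, 2.22, 2.57, 3.14, 3.14, 3.14].

### API

Orientations are given as [roll, pitch, yaw] about the fixed x, y, z axes, in that order (R = Rz(yaw) Ry(pitch) Rx(roll)).
In Python, from cell import read_state, cams, manip gives the robot as it stands.
- The arm moves only by the shell command python3 -m handwheel 'ROWS' [OPENING] [FORCE]. ROWS is JSON, a list of rows, each a list of 4 numbers: the shift along the tool's x, y, z in m, then the turn about the tool's z in degrees. In form: [[dx, dy, dz, turn], ...]. A call has 1 to 5 rows; each row is the pose to reach, as a shift and turn from the pose measured when the call began, along the tool's axes at that moment; what a row does not reach only later rows make up. A row lasts 1/8 s, in which the tool goes at most 62.5 mm and 10.7 degrees, less where a joint would pass 70% of its speed; a pose out of reach is approached as far as the arm can. A call with a gripper value outside its range is refused whole. OPENING is the closure, from 0 (fully open) to 1 (shut), set as the call begins (- or left out, the last holds). The fingers move at their own pace and stop on an object; FORCE is the grip in N (left out, the last holds). Time passes only in rows, so rows that repeat a pose let the fingers close. It gives the time, the measured TCP pose, the force and the opening at its end, in the units of the state.
- read_state(): the state, without advancing time (a new reading comes with each control period).
- cams.camera(name): name is "scene" or "top"; returns the picture (400x640x3 uint8, red, green, blue); there is no depth.
- cams.get_calibration(name): a dict with "vertical_fov" (degrees; the focal length in pixels is half the picture's height over the tangent of half this angle, whatever the lens; pixels are square), "cx", "cy" (the principal point, pixels), "dist_coeffs" ([k1, k2, p1, p2, k3] as OpenCV has them; the pictures are not rectified), "R" (3x3) and "t" (3): a world point X has camera coordinates R X + t. Camera axes: x right, y down, z forward; pixel columns grow to the right and rows downward; lengths in mm; the calibration is good to about 2 mm. A picture is of the moment at which its call begins. get_calibration takes no time and is no camera call.
- manip.sign_off(): hands the job in, once; it reports no verdict.
The state is a dict: "clock": time; "joints": joint angles; "qd": joint speeds; "effort": joint torques, N m; "eef_pos": TCP position; "eef_rot": TCP orientation; "wrist_force": force on the tool from outside, world axes, zero at the start; "moment": the same for the moment, N m; "finger_gap": finger opening in mm.
Only numpy, scipy, OpenCV 4.12 (cv2) and the standard library are available. Lean on these libraries where they do the work, as an engineer would, in place of code of your own. Each camera call takes 0.05 s, during which the arm holds its last target. There are 200 camera calls.

## Working session

There is one attempt and no reset: what is moved stays moved. The work goes in short steps, Python scripts to look and compute and a shell command to move; the robot and the scene stay as the last step left them, time stands still between calls to the robot, and variables do not carry over. Pictures are saved under pics/ and viewed, about 8 in all and at most 12, crops included, and the job is handed in when it is done.

```bash
mkdir -p pics; ls; python3 - <<'E'
from cell import read_state,cams,manip
import cv2
print(read_state())
for n in("scene","top"):
    cv2.imwrite(f"pics/{n}0.png",cams.camera(n)[...,::-1]); print(n,cams.get_calibration(n))
E
```

```text
pics
{'clock': 0.0, 'joints': array([ 1.27737908e+00,  3.00445784e-01,  1.52160120e+00,  4.05261711e-05,
        1.32070862e+00, -6.66279050e-02]), 'qd': array([-0.00139267,  0.00076244, -0.00217193, -0.00088747, -0.00094002,
        0.00077305]), 'effort': array([-1.95786786e-03, -5.31796038e+01, -3.52743423e+01,  7.07262894e-02,
        2.41380930e-02, -2.01233240e-05]), 'eef_pos': array([123.59897383, 535.66167024, 212.89170606]), 'eef_rot': array([-3.14043490e+00, -1.16594336e-04,  2.91479319e+00]), 'wrist_force': array([-0.84487477, -1.1315383 ,  0.20362499]), 'moment': array([ 0.00856192,  0.0383766 , -0.00252086]), 'finger_gap': 93.87856340554863}
scene {'vertical_fov': 46.372573370718875, 'cx': 326.92086917750515, 'cy': 210.12295629251685, 'dist_coeffs': array([0.01040064, 0.        , 0.        , 0.        , 0.        ]), 'R': array([[ 0.63042951, -0.77591725,  0.02260646],
       [-0.47125774, -0.40571194, -0.78314364],
       [ 0.61682637,  0.48306339, -0.6214298 ]]), 't': array([-296.34186083,  337.6073159 ,  963.85062236])}
top {'vertical_fov': 49.748523023856656, 'cx': 319.56424395467246, 'cy': 201.74391421296212, 'dist_coeffs': array([-0.06940176,  0.        ,  0.        ,  0.        ,  0.        ]), 'R': array([[-0.04577431, -0.99894433, -0.00386581],
       [-0.97881924,  0.04562447, -0.19957783],
       [ 0.19954352, -0.00535161, -0.97987435]]), 't': array([  81.54133442,  561.94212512, 1195.91045571])}
```

View pics/scene0.png

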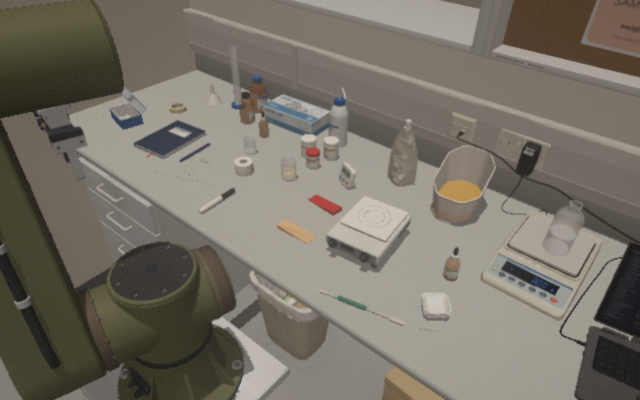

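View pics/top0.png

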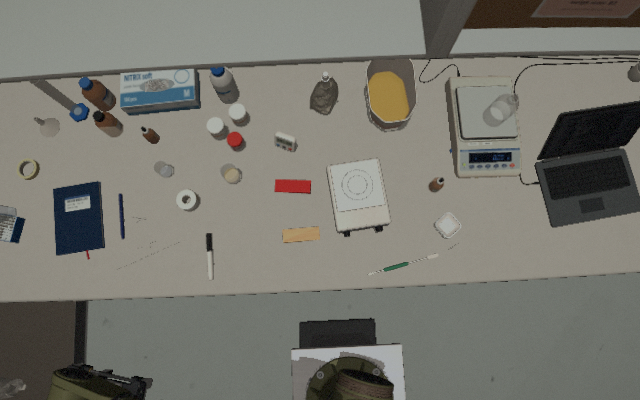

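Two wedge-shaped things are in view. One is wood-coloured, at top (300,235) and scene (296,231). The other is red, at top (293,186) and scene (324,204). The wooden one fits the description. I'll confirm it in one enlarged crop and measure it.

```bash
cat > h.py <<'E'
import numpy as np,cv2
from cell import read_state,cams,manip
C={n:cams.get_calibration(n) for n in("scene","top")}
def K(n):
    c=C[n];f=200/np.tan(np.radians(c["vertical_fov"]/2));return np.array([[f,0,c["cx"]],[0,f,c["cy"]],[0,0,1]])
def ray(n,px,z):
    c=C[n];u=cv2.undistortPoints(np.array(px,float).reshape(-1,1,2),K(n),c["dist_coeffs"]).reshape(-1,2)
    d=np.c_[u,np.ones(len(u))]@c["R"];o=-c["R"].T@c["t"]
    return o+d*((z-o[2])/d[:,2])[:,None]
def proj(n,X):
    c=C[n];return cv2.projectPoints(np.array(X,float).reshape(-1,1,3),cv2.Rodrigues(c["R"])[0],c["t"],K(n),c["dist_coeffs"])[0].reshape(-1,2)
def wood(im):
    h=cv2.cvtColor(im,cv2.COLOR_RGB2HSV);return cv2.inRange(h,(9,85,110),(24,255,255))
def white(im):
    return cv2.inRange(cv2.cvtColor(im,cv2.COLOR_RGB2HSV),(0,0,195),(179,40,255))
def big(m,box):
    x0,y0,x1,y1=box;q=np.zeros_like(m);q[y0:y1,x0:x1]=m[y0:y1,x0:x1]
    return max(cv2.findContours(q,cv2.RETR_EXTERNAL,cv2.CHAIN_APPROX_NONE)[0],key=cv2.contourArea)
E
python3 - <<'E'
from h import *
out=[]
for n,b,e in(("top",(270,210,330,260),(275,150,395,240)),("scene",(265,210,325,250),(270,190,415,270))):
    im=cv2.imread(f"pics/{n}0.png")[...,::-1]
    c=big(wood(im),b);r=cv2.minAreaRect(c);p=cv2.boxPoints(r)
    print(n,"wood",cv2.contourArea(c),r);print(ray(n,p,4).round(1))
    x0,y0,x1,y1=e
    print([im[y,x].tolist() for x,y in(((357,205),(320,210),(300,235)) if n=="top" else((350,228),(320,250),(296,231)))])
    o=cv2.resize(im[y0:y1,x0:x1],None,fx=5,fy=5,interpolation=cv2.INTER_CUBIC)
    out.append(o)
cv2.imwrite("pics/ct.png",out[0][...,::-1]);cv2.imwrite("pics/cs.png",out[1][...,::-1])
E
```

```text
top wood 417.0 ((300.6675109863281, 234.34518432617188), (13.03821086883545, 36.6209831237793), 85.91438293457031)
[[497.5 171.6   4. ]
 [500.3  62.    4. ]
 [461.1  61.    4. ]
 [458.3 170.    4. ]]
[[172, 175, 169], [148, 143, 133], [170, 141, 100]]
scene wood 332.5 ((295.876953125, 230.7153778076172), (36.71427536010742, 11.039091110229492), 29.744882583618164)
[[460.7 175.    4. ]
 [502.2 192.8   4. ]
 [501.6  70.3   4. ]
 [461.8  56.1   4. ]]
[[156, 151, 141], [166, 162, 152], [188, 154, 115]]
```

View pics/ct.png

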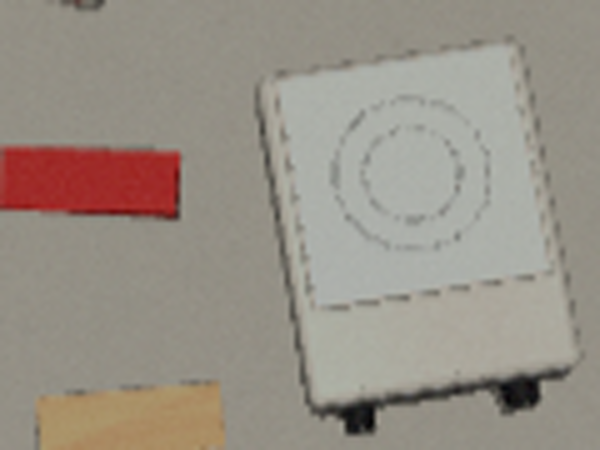

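View pics/cs.png

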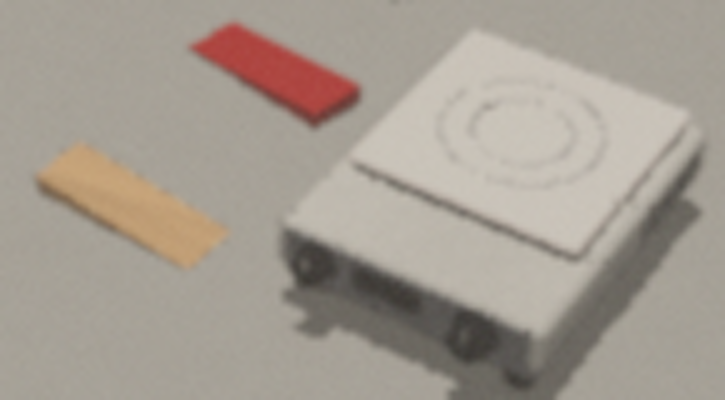

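Confirmed in the crops: the wooden wedge's thick end face shows on its left, at scene (278,226), so its thin end points right towards the stirrer. The knobs at the bottom of the top view mark the stirrer's front, which faces the robot, so the short foot is at its lower-left corner, near top (340,228). Next I'll work out rigid poses from the corners.

```bash
cat >> h.py <<'E'
from scipy.optimize import least_squares
def rig(p,P):
    c,s=np.cos(p[2]),np.sin(p[2]);P=np.array(P,float)
    return np.c_[c*P[:,0]-s*P[:,1]+p[0],s*P[:,0]+c*P[:,1]+p[1],P[:,2]]
def fit(obs,p0):
    f=lambda p:np.concatenate([(proj(n,rig(p,P))-np.array(px)).ravel() for n,P,px in obs])
    r=least_squares(f,p0,loss="soft_l1");return r.x,f(r.x).reshape(-1,2)
WT=[[-55,20,13],[-55,-20,13],[55,20,2],[55,-20,2]]
def wedge_corners(im,n,b):
    c=big(wood(im),b);q=cv2.approxPolyDP(cv2.convexHull(c),4,True).reshape(-1,2)
    return c,q
E
python3 - <<'E'
from h import *
ct=lambda x,y:(x/5+275-.4,y/5+150-.4)
cs=lambda x,y:(x/5+270-.4,y/5+190-.4)
FL,FR,BL,BR=[-100,80,60],[-100,-80,60],[100,80,60],[100,-80,60]
PL=[[-46,80,70],[-46,-80,70]]
ob=[("top",[FL,FR,BL,BR],[ct(308,410),ct(582,372),ct(258,75),ct(520,38)]),
    ("scene",[FL,FR],[cs(280,228),cs(538,338)])]
for o in(ob,ob[:1],ob[1:]):
    p,r=fit(o,[500,-20,-.15]);F=rig(p,[[-78,60,0]])[0];print("stirrer",p.round(3),"foot",F.round(1));
print(r.round(1).tolist())
for n,b in(("top",(270,210,330,260)),("scene",(265,210,325,250))):
    im=cv2.imread(f"pics/{n}0.png")[...,::-1];c,q=wedge_corners(im,n,b);print(n,q.tolist())
ob=[("top",WT,None),("scene",WT,None)]
# wedge corners by hand from the crops/boxes
sc=[cs(80,141),cs(36,180),cs(230,231),cs(187,270)]
print("scene only",[v.round(3).tolist() for v in fit([("scene",WT,sc)],[480,117,-1.55])])
im=cv2.imread("pics/top0.png")[...,::-1]
tp=cv2.boxPoints(cv2.minAreaRect(big(wood(im),(270,210,330,260))));L=tp[tp[:,0].argsort()]
l=L[:2][L[:2,1].argsort()];r=L[2:][L[2:,1].argsort()]
tp=np.vstack([l,r]);print(tp)
print("top only",[v.round(3).tolist() for v in fit([("top",WT,tp)],[480,117,-1.55])])
p,_=fit([("top",WT,tp),("scene",WT,sc)],[480,117,-1.55]);print("both",p.round(3))
c,s=np.cos(p[2]),np.sin(p[2]);d=F[:2]-p[:2]
E
```

```text
stirrer [ 5.82589e+02 -5.70870e+01  9.70000e-02] foot [499.1  -4.9   0. ]
stirrer [ 5.82778e+02 -5.72590e+01  9.70000e-02] foot [499.3  -5.1   0. ]
stirrer [ 5.81215e+02 -5.55600e+01  1.09000e-01] foot [497.1  -4.4   0. ]
[[-1.3, -1.3], [1.1, 0.8]]
top [[318, 227], [319, 238], [283, 241], [284, 229]]
scene [[278, 225], [288, 220], [314, 236], [306, 242]]
scene only [[479.452, 119.723, -1.513], [[-0.152, 0.039], [-0.426, -0.625], [0.357, 0.245], [0.199, 0.184]]]
[[281.9391  229.14722]
 [282.86804 242.15228]
 [318.46698 226.53809]
 [319.39594 239.54315]]
top only [[478.885, 115.729, -1.532], [[-0.224, -0.181], [-0.241, 0.19], [0.141, -0.129], [0.333, 0.108]]]
both [478.673 117.387  -1.525]
```

The two views agree. The foot is at about (498.5, -5). The wedge centre is at (479, 117) with heading -1.525, so its centre line passes about 13 mm to the robot side of the foot. The plan is a short sideways push with the closed fingers, then a push on the butt.

```bash
cat > go.py <<'E'
import sys,numpy as np
from cell import read_state
# prints the row needed to reach x y z(mm) yaw(rad)
s=read_state();t=list(map(float,sys.argv[1:5]));y=s["eef_rot"][2]
d=np.array(t[:3])-s["eef_pos"];w=(t[3]-y+np.pi)%(2*np.pi)-np.pi
print("row",round((d[0]*np.cos(y)+d[1]*np.sin(y))/1e3,4),round((d[0]*np.sin(y)-d[1]*np.cos(y))/1e3,4),round(-d[2]/1e3,4),round(-np.degrees(w),1),"| t",round(float(s["clock"]),2),s["eef_pos"].round(1),s["eef_rot"].round(3),"F",s["wrist_force"].round(1),"gap",round(float(s["finger_gap"]),1))
E
python3 go.py 435 133 150 1.618
python3 -m handwheel '[[-0.394,-0.322,0.06,74],[-0.394,-0.322,0.06,74],[-0.394,-0.322,0.06,74],[-0.394,-0.322,0.06,74],[-0.394,-0.322,0.06,74]]' 1 10
python3 go.py 435 133 60 1.618
```

```text
row -0.394 -0.3224 0.0629 74.3 | t 0.1 [123.6 535.7 212.9] [-3.141 -0.     2.915] F [ 0.6 -0.3 -0.1] gap 94.1
clock: 0.72
eef_pos: [314.3, 288.7, 176.5]
eef_rot: [-3.141, 0.001, 1.971]
wrist_force: [0.8, 0.6, -0.6]
finger_gap: 47.5
row -0.1904 0.0504 0.1165 20.2 | t 0.72 [314.3 288.7 176.5] [-3.141e+00  1.000e-03  1.971e+00] F [ 0.8  0.6 -0.6] gap 47.5
```

```bash
python3 -m handwheel '[[-0.1904,0.0504,0.06,20.2],[-0.1904,0.0504,0.1,20.2],[-0.1904,0.0504,0.117,20.2],[-0.1904,0.0504,0.117,20.2],[-0.1904,0.0504,0.117,20.2]]'
python3 go.py 435 133 11 1.618
```

```text
clock: 1.35
eef_pos: [434.7, 131.2, 57.7]
eef_rot: [-3.138, 0.001, 1.616]
wrist_force: [0.5, 1.0, 0.4]
finger_gap: 0.4
row 0.0018 0.0004 0.0467 -0.1 | t 1.35 [434.7 131.2  57.7] [-3.138e+00  1.000e-03  1.616e+00] F [0.5 1.  0.4] gap 0.4
```

```bash
python3 -m handwheel '[[0.0018,0,0.03,0],[0.0018,0,0.047,0],[0.0018,0,0.047,0],[0.0018,0.006,0.047,0],[0.0018,0.010,0.047,0]]'
python3 -m handwheel '[[0,0.003,0,0],[0,0.006,0,0],[0,0.009,0,0],[0,0.012,0,0],[0,0.0135,0,0]]'
python3 - <<'E'
from h import *
im={n:cams.camera(n) for n in C}
for n in im: cv2.imwrite(f"pics/{n}1.png",im[n][...,::-1])
s=cv2.resize(im["scene"][190:270,260:390],None,fx=3,fy=3,interpolation=cv2.INTER_CUBIC)
t=cv2.resize(im["top"][190:270,260:390],None,fx=3,fy=3,interpolation=cv2.INTER_CUBIC)
cv2.imwrite("pics/c1.png",np.vstack([s,t])[...,::-1])
E
```

```text
clock: 1.98
eef_pos: [445.4, 133.7, 11.7]
eef_rot: [-3.14, 0.001, 1.616]
wrist_force: [-0.3, 0.5, 0.9]
finger_gap: 0.1
clock: 2.6
eef_pos: [459.0, 134.3, 11.7]
eef_rot: [-3.139, 0.001, 1.616]
wrist_force: [-2.4, 0.3, 4.4]
finger_gap: 0.4
```

View pics/c1.png

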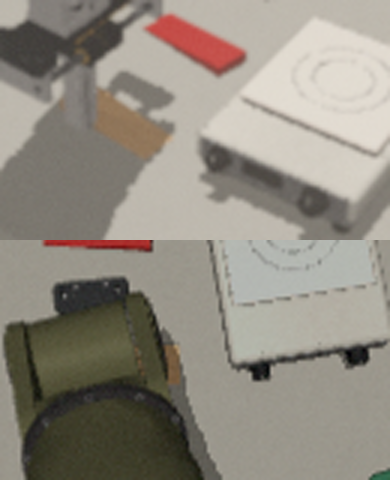

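The gripper hides the wedge in both views. I'll back off towards the butt side and look again.

```bash
python3 -m handwheel '[[0,-0.012,0,0],[0,-0.015,-0.05,0],[0.05,-0.015,-0.06,0],[0.1,-0.015,-0.06,0],[0.14,0,-0.06,0]]'
cat > look.py <<'E'
from h import *
import sys
k=sys.argv[1];im={n:cams.camera(n) for n in C}
for n in im: cv2.imwrite(f"pics/{n}{k}.png",im[n][...,::-1])
s=cv2.resize(im["scene"][190:270,260:390],None,fx=3,fy=3,interpolation=cv2.INTER_CUBIC)
t=cv2.resize(im["top"][190:270,260:390],None,fx=3,fy=3,interpolation=cv2.INTER_CUBIC)
cv2.imwrite(f"pics/c{k}.png",np.vstack([s,t])[...,::-1])
for n,b in(("top",(260,205,340,260)),("scene",(260,200,335,260))):
    try:
        c=big(wood(im[n]),b);tp=cv2.boxPoints(cv2.minAreaRect(c));L=tp[tp[:,0].argsort()]
        if n=="top":
            l=L[:2][L[:2,1].argsort()];r=L[2:][L[2:,1].argsort()];q=np.vstack([l,r])
            p,e=fit([(n,WT,q)],[485,117,-1.55]);print(n,cv2.contourArea(c),p.round(3),abs(e).max().round(2),q.round(1).tolist())
            cc,ss=np.cos(p[2]),np.sin(p[2]);d=np.array([498.5,-5])-p[:2];print("foot in wedge",(cc*d[0]+ss*d[1]).round(1),(-ss*d[0]+cc*d[1]).round(1))
        else: print(n,cv2.contourArea(c),cv2.minAreaRect(c))
    except Exception as ex: print(n,ex)
E
python3 look.py 2
```

```text
clock: 3.32
eef_pos: [451.6, 275.8, 71.6]
eef_rot: [-3.14, 0.001, 1.617]
wrist_force: [0.4, -1.0, 0.3]
finger_gap: 0.3
top 414.5 [486.411 114.484  -1.57 ] 0.44 [[282.6000061035156, 226.0], [283.0, 238.8000030517578], [319.0, 224.8000030517578], [319.3999938964844, 237.60000610351562]]
foot in wedge 119.5 12.0
scene 317.5 ((297.9230651855469, 229.6153564453125), (35.50081253051758, 11.094003677368164), 33.690067291259766)
```

View pics/c2.png

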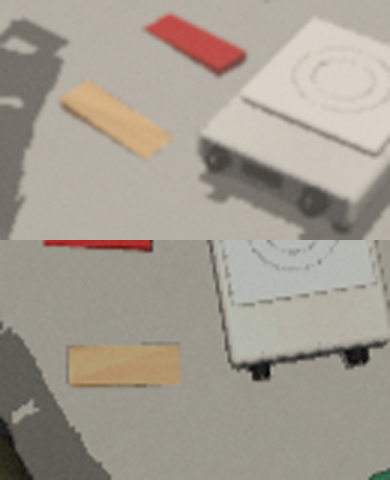

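The wedge is now at (486.4, 114.5) with heading -1.57, and the foot is 12 mm off its line. A second small side push nearer the tip should both shift it and turn it towards the foot.

```bash
python3 go.py 446 120 11.5 1.571
python3 -m handwheel '[[-0.0625,-0.009,0,2.6],[-0.125,-0.013,0,2.6],[-0.1552,-0.013,0.02,2.6],[-0.1552,-0.013,0.06,2.6],[-0.1552,-0.013,0.06,2.6]]'
python3 go.py 465 120 11.5 1.571
```

```text
row -0.1565 -0.014 0.0599 2.7 | t 3.42 [452.5 277.   71.4] [-3.140e+00  1.000e-03  1.619e+00] F [-1.2 -0.7  0.1] gap 0.3
clock: 4.05
eef_pos: [445.9, 120.4, 10.1]
eef_rot: [-3.139, 0.001, 1.572]
wrist_force: [-0.7, -0.7, 0.2]
finger_gap: 0.3
row -0.0004 0.0191 -0.0014 0.1 | t 4.05 [445.9 120.4  10.1] [-3.139e+00  1.000e-03  1.572e+00] F [-0.7 -0.7  0.2] gap 0.3
```

```bash
python3 -m handwheel '[[0,0.006,-0.001,0],[0,0.011,-0.001,0],[0,0.014,-0.001,0],[0,0.017,-0.001,0],[0,0.0192,-0.001,0]]'
python3 -m handwheel '[[0,-0.012,0,0],[0,-0.020,-0.05,0],[0.0625,-0.02,-0.06,0],[0.125,-0.02,-0.06,0],[0.17,0,-0.06,0]]'
python3 look.py 3
```

```text
clock: 4.68
eef_pos: [465.2, 120.4, 11.1]
eef_rot: [-3.139, 0.001, 1.572]
wrist_force: [-0.1, -0.1, 1.5]
finger_gap: 0.3
clock: 5.3
eef_pos: [463.8, 292.8, 71.3]
eef_rot: [-3.139, 0.001, 1.574]
wrist_force: [1.6, -0.7, 0.4]
finger_gap: 0.8
top 405.5 [491.88  114.271  -1.603] 0.7 [[283.0, 224.0], [283.0, 236.0], [319.0, 224.0], [319.0, 236.0]]
foot in wedge 119.0 10.5
scene 317.0 ((299.7691955566406, 228.8461151123047), (35.50081253051758, 11.094003677368164), 33.690067291259766)
```

The axis-aligned rectangle is being quantised, so I'll measure with an upsampled mask and the contour's principal axis instead.

```bash
cat > meas.py <<'E'
from h import *
import sys
# weighted moments of wood saturation -> axis, top view, mapped to mean height of the visible surface
def m(k,n,b):
    im=cv2.imread(f"pics/{n}{k}.png");x0,y0,x1,y1=b
    v=im[y0:y1,x0:x1].astype(float);s=v[...,2]-v[...,0];s-=np.median(s);s=np.clip(s,0,None)
    s[v[...,2]>4*v[...,1]]=0
    core=cv2.dilate((wood(im[...,::-1])[y0:y1,x0:x1]>0).astype(np.uint8),np.ones((5,5)))
    nl,lab,st,_=cv2.connectedComponentsWithStats(core);j=1+st[1:,4].argmax();s=s*(lab==j)
    s=np.minimum(s,np.percentile(s[s>20],50))
    M=cv2.moments(s);c=np.array([M["m10"]/M["m00"]+x0,M["m01"]/M["m00"]+y0])
    a=.5*np.arctan2(2*M["mu11"],M["mu20"]-M["mu02"]);d=np.array([np.cos(a),np.sin(a)])*17
    P=ray(n,[c],7.5)[0];A=ray(n,[c-d],12.5)[0];B=ray(n,[c+d],2.5)[0]
    h=np.arctan2(B[1]-A[1],B[0]-A[0]);D=np.array([498.5,-5])-P[:2];cc,ss=np.cos(h),np.sin(h)
    print(k,n,"centre",P[:2].round(1),"heading",h.round(3),"foot in wedge",(cc*D[0]+ss*D[1]).round(1),(-ss*D[0]+cc*D[1]).round(1))
for k in sys.argv[1:]:
    m(k,"top",(265,205,335,260));m(k,"scene",(262,205,325,255))
E
python3 meas.py 0 2 3
```

```text
0 top centre [479.2 115.8] heading -1.518 foot in wedge 121.6 13.0
0 scene centre [478.9 119.7] heading -1.453 foot in wedge 126.1 4.8
2 top centre [487.4 114.8] heading -1.589 foot in wedge 119.5 13.2
2 scene centre [487.  118.7] heading -1.521 foot in wedge 124.1 5.3
3 top centre [493.4 114.6] heading -1.597 foot in wedge 119.4 8.3
3 scene centre [493.  118.5] heading -1.526 foot in wedge 123.6 -0.0
```

Heading is about -1.595, and the foot is roughly 8 mm to the wedge's left. I'll push the butt with the fingers slightly apart and the face turned to heading -1.53. That line runs through the foot, so the wedge should align itself as it goes.

```bash
python3 go.py 490 205 11.5 1.613
python3 -m handwheel '[[-0.03,0.026,0,-2.2],[-0.0885,0.026,0.02,-2.2],[-0.0885,0.026,0.045,-2.2],[-0.0885,0.026,0.0598,-2.2],[-0.0885,0.026,0.0598,-2.2]]' 0.84 10
python3 go.py 490 205 11.5 1.613
```

```text
row -0.089 0.0246 0.0593 -2.1 | t 5.4 [465.  293.8  70.8] [-3.14   0.     1.576] F [ 0.   0.2 -0.4] gap 0.5
clock: 6.02
eef_pos: [490.5, 205.4, 10.3]
eef_rot: [-3.138, 0.001, 1.614]
wrist_force: [0.8, -0.6, -0.1]
finger_gap: 15.5
row -0.0004 -0.0005 -0.0012 0.1 | t 6.03 [490.5 205.4  10.3] [-3.138e+00  1.000e-03  1.614e+00] F [ 0.8 -0.6 -0.1] gap 15.5
```

Push the wedge about 38 mm, then check before it gets to the foot (the tip started at y≈60 and the rim is at y≈4).

```bash
python3 -m handwheel '[[-0.015,0,-0.001,0],[-0.027,0,-0.001,0],[-0.037,0,-0.001,0],[-0.045,0,-0.001,0],[-0.053,0,-0.001,0]]'
python3 -m handwheel '[[-0.003,0,0,0],[-0.007,0,0,0],[-0.011,0,0,0],[-0.014,0,0,0],[-0.014,0,0,0]]'
python3 look.py 4; python3 go.py 492.4 140 11.5 1.613
```

```text
clock: 6.65
eef_pos: [492.9, 151.9, 11.5]
eef_rot: [-3.138, 0.001, 1.614]
wrist_force: [-0.2, -0.5, 0.7]
finger_gap: 15.2
clock: 7.28
eef_pos: [493.5, 137.8, 11.5]
eef_rot: [-3.138, 0.001, 1.614]
wrist_force: [-0.2, 0.8, 0.2]
finger_gap: 15.3
top 201.0 [500.475  39.054  -1.601] 11.61 [[314.0, 220.0], [314.0, 232.0], [333.0, 220.0], [333.0, 232.0]]
foot in wedge 44.1 -0.7
scene 314.0 ((311.439453125, 233.30105590820312), (34.82352828979492, 11.29411792755127), 28.07248878479004)
row 0.0021 -0.001 -0.0 0.1 | t 7.38 [493.5 138.   11.5] [-3.138e+00  1.000e-03  1.614e+00] F [ 1.  -0.4 -0.4] gap 14.7
```

View pics/c4.png

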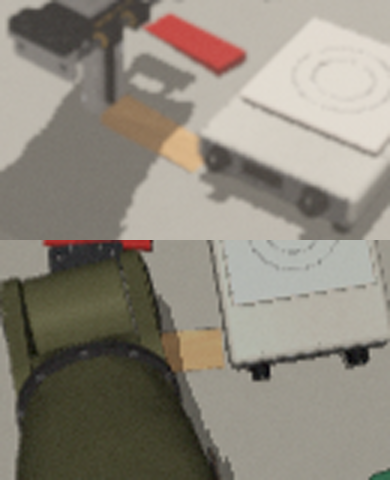

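```bash
python3 - <<'E'
from h import *
im=cv2.imread("pics/top4.png")[...,::-1].astype(float)
s=im[...,0]-im[...,2];s-=np.median(s[205:218,300:330])
for x in range(314,336,2):
    v=np.clip(s[214:240,x],0,None);v=np.minimum(v,np.percentile(v,75));c=(v*np.arange(214,240)).sum()/v.sum()
    print(x,c.round(2),v.sum().round(0),ray("top",[[x,c]],4)[0].round(1))
q=cv2.imread("pics/scene4.png")[...,::-1]
cc=big(wood(q),(260,200,345,260));p=cv2.boxPoints(cv2.minAreaRect(cc));print(p,ray("scene",p,5).round(1).tolist())
E
python3 meas.py 4
```

```text
314 224.59 144.0 [506.8  75.1   4. ]
316 225.85 395.0 [502.7  69.3   4. ]
318 226.82 489.0 [499.5  63.4   4. ]
320 226.06 633.0 [501.6  57.3   4. ]
322 226.5 728.0 [499.9  51.4   4. ]
324 226.47 712.0 [499.8  45.4   4. ]
326 226.31 727.0 [500.   39.4   4. ]
328 226.12 722.0 [500.2  33.4   4. ]
330 226.0 728.0 [500.4  27.4   4. ]
332 225.69 727.0 [501.   21.4   4. ]
334 228.32 84.0 [492.8  15.8   4. ]
[[293.4187  230.08998]
 [298.73358 220.12459]
 [329.4602  236.51213]
 [324.14532 246.47752]] [[478.0, 128.4, 5.0], [520.6, 146.4, 5.0], [522.9, 34.0, 5.0], [481.9, 19.5, 5.0]]
4 top centre [500.2  43.6] heading -1.645 foot in wedge 48.5 2.0
4 scene centre [496.4  81. ] heading -1.51 foot in wedge 86.0 -3.2
```

The centre line is within about 3 mm of the foot. I'll continue in under it, then take fine steps while watching the force.

```bash
python3 -m handwheel '[[-0.008,0.001,0,0],[-0.016,0.001,0,0],[-0.023,0.001,0,0],[-0.03,0.001,0,0],[-0.033,0.001,0,0]]'
for i in 1; do :; done; python3 -m handwheel '[[-0.002,0,0,0],[-0.004,0,0,0],[-0.004,0,0,0]]'
python3 -m handwheel '[[-0.002,0,0,0],[-0.004,0,0,0],[-0.004,0,0,0]]'
python3 -m handwheel '[[-0.002,0,0,0],[-0.004,0,0,0],[-0.004,0,0,0]]'
```

```text
clock: 8.0
eef_pos: [496.0, 104.5, 11.5]
eef_rot: [-3.138, 0.001, 1.614]
wrist_force: [-0.1, -0.1, -1.4]
finger_gap: 14.8
clock: 8.38
eef_pos: [496.1, 100.5, 11.5]
eef_rot: [-3.138, 0.001, 1.614]
wrist_force: [0.8, 0.2, 0.1]
finger_gap: 15.1
clock: 8.75
eef_pos: [496.3, 96.4, 11.5]
eef_rot: [-3.138, 0.001, 1.614]
wrist_force: [0.0, 0.6, -0.7]
finger_gap: 14.7
clock: 9.12
eef_pos: [496.5, 92.2, 11.5]
eef_rot: [-3.138, 0.001, 1.614]
wrist_force: [-0.8, 0.2, 0.2]
finger_gap: 14.7
```

```bash
python3 -m handwheel '[[-0.002,0,0,0],[-0.003,0,0,0],[-0.003,0,0,0]]'|grep -E "pos|force"
python3 -m handwheel '[[-0.002,0,0,0],[-0.003,0,0,0],[-0.003,0,0,0]]'|grep -E "pos|force"
python3 -m handwheel '[[-0.002,0,0,0],[-0.003,0,0,0],[-0.003,0,0,0]]'|grep -E "pos|force"; python3 look.py 5
```

```text
eef_pos: [496.6, 89.1, 11.5]
wrist_force: [-0.0, -0.5, 1.0]
eef_pos: [496.8, 86.1, 11.5]
wrist_force: [0.5, -0.1, 0.3]
eef_pos: [496.9, 83.0, 11.5]
wrist_force: [-0.2, -0.7, 0.5]
top max() iterable argument is empty
scene 159.0 ((324.1018981933594, 239.64646911621094), (28.252277374267578, 11.412644386291504), 28.610462188720703)
```

```bash
python3 -m handwheel '[[-0.002,0,0,0],[-0.003,0,0,0],[-0.003,0,0,0]]'|grep -E "pos|force"; python3 - <<'E'
from h import *
a=[]
for i in range(4):
    cams.camera("top");a.append(read_state()["wrist_force"])
print(np.mean(a,0).round(2))
E
python3 -m handwheel '[[-0.002,0,0,0],[-0.003,0,0,0],[-0.003,0,0,0]]'|grep -E "pos|force"; python3 - <<'E'
from h import *
a=[]
for i in range(4):
    cams.camera("top");a.append(read_state()["wrist_force"])
print(np.mean(a,0).round(2))
E
```

```text
eef_pos: [497.0, 80.0, 11.5]
wrist_force: [-0.7, -0.7, -0.6]
[-0.03 -0.01 -0.22]
eef_pos: [497.2, 76.9, 11.5]
wrist_force: [0.2, 0.2, 0.6]
[-0.2  -0.26  0.  ]
```

```bash
cat > f.py <<'E'
from h import *
a=[]
for i in range(4):
    cams.camera("top");a.append(read_state()["wrist_force"])
print("mean F",np.mean(a,0).round(2))
E
python3 -m handwheel '[[-0.002,0,0,0],[-0.003,0,0,0]]'|grep -E "pos|force"; python3 f.py
python3 -m handwheel '[[-0.002,0,0,0],[-0.003,0,0,0]]'|grep -E "pos|force"; python3 f.py
```

```text
eef_pos: [497.3, 73.9, 11.5]
wrist_force: [0.4, 0.6, 0.5]
mean F [ 0.18  0.27 -0.48]
eef_pos: [497.4, 71.0, 11.5]
wrist_force: [0.6, 2.1, -0.5]
mean F [ 0.46  0.39 -0.18]
```

```bash
python3 -m handwheel '[[-0.002,0,0,0]]'|grep -E "pos|force";  python3 -m handwheel '[[-0.002,0,0,0]]'|grep -E "pos|force"; python3 f.py; python3 look.py 6 >/dev/null; python3 - <<'E'
from h import *
# shift of stirrer patches in the scene view between before and now
a,b,c=[cv2.cvtColor(cv2.imread(f"pics/scene{k}.png"),cv2.COLOR_BGR2GRAY).astype(np.float32) for k in(0,5,6)]
for nm,(x0,y0,x1,y1) in dict(stirrer=(335,196,412,262),front=(345,225,382,262),ref_boats=(415,285,460,325),plate=(345,200,405,240)).items():
    w=cv2.createHanningWindow((x1-x0,y1-y0),cv2.CV_32F)
    s=[cv2.phaseCorrelate(a[y0:y1,x0:x1],q[y0:y1,x0:x1],w) for q in(b,c)];print(nm,[np.round(v[0],2) for v in s])
E
```

```text
eef_pos: [497.5, 69.3, 11.5]
wrist_force: [0.4, 6.5, 0.2]
eef_pos: [497.5, 67.7, 11.5]
wrist_force: [-0.8, 7.8, -0.3]
mean F [-0.63  5.52  0.56]
stirrer [array([-0.02,  0.06]), array([ 0.25, -0.04])]
front [array([-0.19, -0.25]), array([0.1 , 0.11])]
ref_boats [array([0.5 , 0.09]), array([0.92, 0.15])]
plate [array([ 0.01, -0.02]), array([ 0.07, -0.38])]
```

View pics/c6.png

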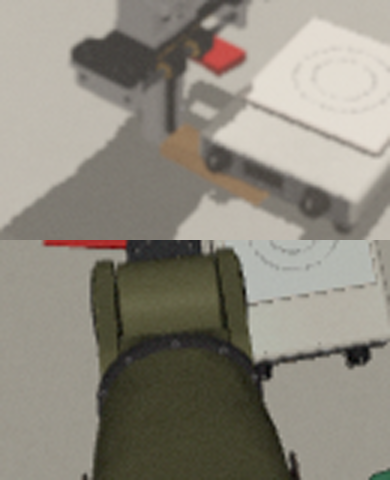

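The force climbed from about 0 to 7.8 N over the last 3 mm, so the gap is filled. The picture shows the wedge under the front-left corner at scene (318,243), and the stirrer has not shifted noticeably. Next I'll back off, lift, close the fingers and look.

```bash
python3 -m handwheel '[[0.02,0,0,0],[0.05,0,-0.01,0],[0.09,0,-0.06,0],[0.14,0,-0.1,0],[0.2,0,-0.1,0]]' 1 10
python3 look.py 7; python3 meas.py 7; python3 - <<'E'
from h import *
im=cv2.imread("pics/top7.png")[...,::-1].astype(float)
s=im[...,0]-im[...,2];s-=np.median(s[205:215,300:330])
for x in range(306,338,3):
    v=np.clip(s[212:238,x],0,None);v=np.minimum(v,np.percentile(v,75));c=(v*np.arange(212,238)).sum()/(v.sum()+1e-9)
    print(x,c.round(2),v.sum().round(0),ray("top",[[x,c]],11)[0].round(1))
E
```

```text
clock: 13.58
eef_pos: [490.7, 268.9, 115.0]
eef_rot: [3.14, -0.002, 1.612]
wrist_force: [0.6, 0.6, -0.4]
finger_gap: 0.4
top 163.0 [500.65   20.286 -14.123] 15.18 [[319.79998779296875, 220.10000610351562], [321.1000061035156, 232.6999969482422], [335.0, 218.60000610351562], [336.20001220703125, 231.1999969482422]]
foot in wedge 25.3 -2.5
scene 109.0 ((326.3280029296875, 240.6765899658203), (23.298620223999023, 11.310667037963867), 28.300758361816406)
7 top centre [501.8  35. ] heading -1.244 foot in wedge 36.9 -16.0
7 scene centre [498.6  47.7] heading -2.407 foot in wedge 35.4 39.1
306 0.0 0.0 [1273.6   69.2   11. ]
309 0.0 0.0 [1273.1   59.1   11. ]
312 223.0 5.0 [510.8  80.8  11. ]
315 0.0 0.0 [1272.1   38.8   11. ]
318 0.0 0.0 [1271.6   28.6   11. ]
321 225.61 608.0 [501.7  54.3  11. ]
324 225.66 724.0 [501.2  45.4  11. ]
327 225.45 714.0 [501.4  36.4  11. ]
330 225.37 707.0 [501.2  27.5  11. ]
333 225.2 715.0 [501.3  18.5  11. ]
336 228.07 33.0 [492.3  10.1  11. ]
```

View pics/c7.png

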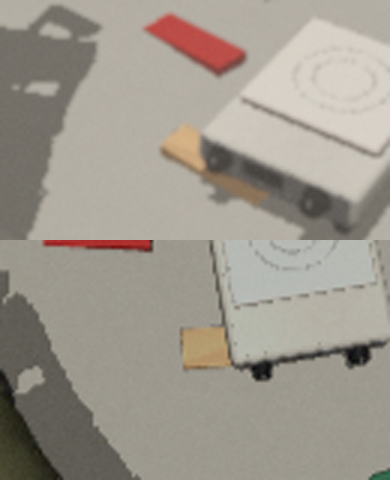

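The wedge's butt is at y≈57, so the foot is at about x = +8 mm and y within 3 mm in the wedge frame. Now I'll press above the foot.

```bash
python3 go.py 499 -5 80 1.613
python3 -m handwheel '[[-0.06,0,0,0],[-0.12,0,0,0],[-0.18,0,0,0],[-0.24,-0.003,0,0],[-0.2735,-0.003,0,0]]'
python3 go.py 499 -5 74 1.613
```

```text
row -0.2769 -0.0028 0.0324 0.3 | t 13.68 [488.8 271.8 112.4] [-3.140e+00 -1.000e-03  1.618e+00] F [ 0.  -1.1 -1. ] gap 0.5
clock: 14.3
eef_pos: [498.1, -4.7, 111.9]
eef_rot: [-3.14, -0.001, 1.615]
wrist_force: [0.2, 0.0, -0.3]
finger_gap: 0.8
row -0.0003 0.0009 0.0379 0.1 | t 14.3 [498.1  -4.7 111.9] [-3.140e+00 -1.000e-03  1.615e+00] F [ 0.2  0.  -0.3] gap 0.8
```

```bash
python3 -m handwheel '[[0,0.001,0.02,0],[0,0.001,0.036,0],[0,0.001,0.041,0],[0,0.001,0.041,0]]'
python3 -m handwheel '[[0,0,0.001,0],[0,0,0.002,0],[0,0,0.002,0]]'
python3 -m handwheel '[[0,0,0.001,0],[0,0,0.001,0]]'
```

```text
clock: 14.8
eef_pos: [498.9, -4.3, 70.8]
eef_rot: [-3.139, -0.001, 1.616]
wrist_force: [-0.1, -0.5, -0.3]
finger_gap: 0.8
clock: 15.18
eef_pos: [498.9, -4.2, 68.9]
eef_rot: [-3.139, -0.001, 1.616]
wrist_force: [-0.2, 0.6, -0.4]
finger_gap: 0.3
clock: 15.42
eef_pos: [499.0, -4.2, 68.3]
eef_rot: [-3.14, -0.001, 1.616]
wrist_force: [-1.1, -0.2, 4.2]
finger_gap: 0.6
```

```bash
python3 -m handwheel '[[0,0,0.0010,0],[0,0,0.0010,0],[0,0,0.0010,0]]'; python3 f.py
```

```text
clock: 15.8
eef_pos: [499.1, -4.2, 68.2]
eef_rot: [-3.14, -0.001, 1.616]
wrist_force: [-5.4, 0.0, 13.8]
finger_gap: 0.3
mean F [-6.1  -0.   13.31]
```

The corner stays put: only 0.1 mm of extra travel as the force went from 4 to 14 N. I'll hold for a moment, then lift off straight up.

```bash
python3 -m handwheel '[[0,0,0.0005,0],[0,0,0.0005,0],[0,0,0.0005,0],[0,0,0.0005,0]]'
python3 -m handwheel '[[0,0,-0.005,0],[0,0,-0.03,0],[0,0,-0.06,0],[0.06,0,-0.06,0],[0.12,0,-0.06,0]]'
python3 -m handwheel '[[0.06,0,-0.02,0],[0.12,0,-0.02,0],[0.16,0,-0.02,0],[0.16,0,-0.02,0],[0.16,0,-0.02,0]]'
python3 look.py 8
```

```text
clock: 16.5
eef_pos: [499.0, -4.2, 68.2]
eef_rot: [-3.14, -0.001, 1.616]
wrist_force: [-3.1, 1.3, 8.4]
finger_gap: 0.3
clock: 17.12
eef_pos: [493.8, 116.7, 129.0]
eef_rot: [-3.141, -0.001, 1.615]
wrist_force: [1.6, -0.3, 0.2]
finger_gap: 0.5
clock: 17.75
eef_pos: [486.8, 276.0, 149.1]
eef_rot: [-3.141, -0.001, 1.615]
wrist_force: [0.4, 0.7, 0.6]
finger_gap: 0.6
top 162.0 [500.65   20.286 -14.123] 15.18 [[319.79998779296875, 220.10000610351562], [321.1000061035156, 232.6999969482422], [335.0, 218.60000610351562], [336.20001220703125, 231.1999969482422]]
foot in wedge 25.3 -2.5
scene 107.0 ((326.32525634765625, 240.64015197753906), (23.294116973876953, 11.29411792755127), 28.07248878479004)
```

View pics/c8.png

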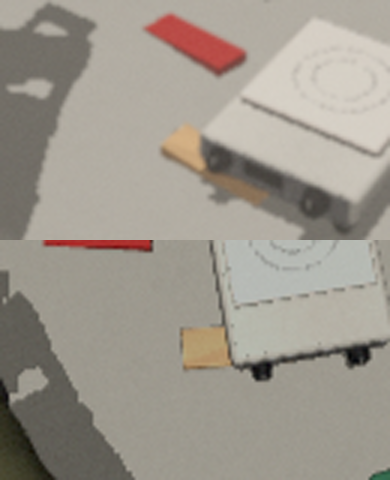

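The picture is unchanged from before the press: the wedge's outline sits at the same pixels, the stirrer has not moved and the robot is clear. Handing in.

```bash
python3 -c "from cell import manip;print(manip.sign_off())"
```

```text
the job is handed in; nothing more can be done
None
```

The wooden wedge is under the stirrer's short front left foot and fills the gap. The corner did not dip when I pressed on it, and I have handed the job in. The sign-off gives no verdict.

**Pushing in:** I nudged the wedge sideways twice to line it up with the foot, then pushed it in by its butt. I stopped when the push force rose from about 0 to 7.8 N over the last few millimetres. By the top view, the tip is about 47 mm past the foot's centre (foot at about x = +8 mm in the wedge frame). The wedge's centre line is about 3 mm from the foot. The point of contact suggests the foot is roughly 7.5 mm short.

**Pressing:** I pressed above the foot with about 13 N, and the fingers sank only about 0.1 mm as the force rose from 4 N. A sideways force of about 6 N appeared on the tool while pressing. In a second hold the reading fell to 8 N, though I had asked for slightly more depth.

**Last checks:** The pictures before and after the press show the wedge and stirrer in the same place, with the robot clear of both.

**Checks that disagreed or fell short:**
- **Side pushes:** the second one shifted the wedge but did not turn it as I had planned. I corrected that by angling the butt push.
- **Wedge heading:** the two cameras differed by about 0.07 rad, and I trusted the top view.
- **Measuring script:** it gave wrong wedge poses once the housing hid part of the wedge, so the final position comes from its visible edges.
- **Stirrer tilt:** I did not measure it directly.

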